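Show a bolt to the uncovered inspection camera

TASK

Pick the hex bolt out of the parts tray, leaving the nut in it, and show it to the inspection camera that is in use: of the two cameras on the stand, the one whose lens carries the white ring light and not the red cap. Hold the bolt 10 cm in front of that lens (lens front to middle of the bolt), centred on the lens and at its height, level, with its head pointing straight at the lens, and finish while holding it still there. Do not touch the camera stand, and leave the spanner and the tape measure alone.

Things in the scene. Friction and masses are not known exactly. Their poses are not given: they have to be found in the camera images.
- bolt_center (a point): middle of a grey steel hex bolt that lies in one of the two compartments of the tray: 54 mm long, shank 12 to 13 mm thick and 45 mm long, hex head 22 mm across its corners, 20 mm high and 9 mm long. This point is half-way along the bolt and half-way up (9 mm above its underside). Axes: y runs along the bolt towards the head (head face at y = +27 mm, shank end at y = -27 mm, head begins at y = +18 mm), z up as it lies. Mass 40 to 90 g
- bolt_head (a point): centre of the outer face of the bolt's head, 27 mm from the middle; same axes as bolt_center
- bolt_tip (a point): centre of the shank end of the bolt, 27 mm from the middle; same axes as bolt_center
- nut_center (a point): centre of a grey steel hex nut, 19 x 22 x 10 mm, in the tray's other compartment; stays there
- tray: black open parts tray, 110 (x) x 170 (y) x 30 mm high, fixed to the table; origin under its centre. Walls 2.5 mm, floor 2.5 mm above the table; a 24 mm high divider across it at y = +9 mm makes two compartments, 104 x 90 mm (y from -82 to +8 mm) and 104 x 72 mm (y from +10 to +82 mm). Bolt and nut are in different compartments, either way round, their centres at least 32 mm from every wall
- camera_stand: fixed stand with two small grey cameras side by side on a cross bar, both looking along its -x axis (towards the robot's side); origin under its post, on the table. 215 mm wide (y), about 130 mm deep: base plate x from -55 to +12 mm and 12 mm thick, everything above 115 mm between x = -26 and +71 mm; top of the cameras 192 mm above the table, top of the ring light 199 mm
- lens_left (a point): centre of the front of the camera lens at the stand's +y side, 170 mm above the table, lens 31 mm in diameter. Axes are those of the stand: x runs along the lens axis into the camera (in front of the lens is -x), y to the stand's left, z up
- lens_right (a point): the same for the camera at the stand's -y side, 160 mm from the other
- lens_cap: red lens cap, 40 mm in diameter, fixed over the lens of the camera that is not in use; origin at the centre of that lens's front
- ring_light: white ring light in a black rim, 57 mm in diameter, fixed round the lens of the camera in use; origin at the centre of that lens's front
- spanner: grey open-end spanner, 158 x 39 x 8 mm, lying flat in front of the camera stand; not to be moved; origin under its middle, x along it
- tape_measure: yellow and black tape measure, 40 x 80 x 68 mm, standing to the right of the camera stand; not to be moved; origin under its middle

How it is judged:
By the outcome, as a careful person would: the job done as asked, in the order asked, and still so for the second after the job is handed in, while the arm keeps its last pose, push and grip.
It also fails if it takes over 40 s, if anything falls off the work surface, if the arm or the gripper's body presses on something with over 40 N, if the wrist force passes 120 N, or if a joint passes its speed limit or range.

ROBOT

A 6-joint arm with a two-finger parallel gripper is mounted at the origin on a cart in front of the work surface, level with it; the furniture and walls round the work are solid. World frame = base frame: x ahead of the robot, y to its left, z up, the work surface at z = 0. Lengths are in m, angles in rad, forces in N, time in s.
With the tool pointing down it reaches from about 0.325 to 1 m from the base axis. Payload 5.1 kg.
Tool frame: the origin (TCP) lies on the mounting face of the last link; the fingertips stand 173 mm ahead of it and the grasp point (between the pads) lies 155 mm ahead of it (robot.tcp_to_tips is the distance from the TCP to the fingertips, in m); z points along the fingers, y is the line along which they close (so a half turn about z gives the same grasp; the last joint's range is limited). The gripper opens to 85 mm and grips with 20 to 120 N. Pads are 22 mm wide; open, the fingers measure 114 mm over their backs; the gripper's body (76 mm by 85 mm) begins 54 mm behind the grasp point. The pads swing forward as they close: fully open they stand 13 mm farther back than shut.
Start: joints at [1.168, 0.124, 1.65, -0, 1.367, -0.083], TCP at [0.204, 0.617, 0.405] pointing down, gripper open.
Joint ranges: [-2.61, 2.61], [-1.02, 2.33], [0.03, 2.71], [-1.35, 4.49], [0.32, 2.68], [-2.91, 2.91]. Speed limits (rad/s): [2.57, 2.57, 3.14, 3.14, 3.14, 3.14].

INTERFACE

Orientations are given as a rotation vector (axis times angle).
In Python, from workcell import robot gives the robot as it stands.
- The arm moves only by the shell command python3 -m pendant 'ROWS' [OPENING] [FORCE]. ROWS is JSON, a list of rows, each a list of 2 entries, a list of its own where there are three numbers: the shift along the tool's x, y, z in mm, then the turn about the tool's z in rad. A call has 1 to 20 rows; each row shifts and turns the commanded pose from where the row before left it, along the tool's axes as they then stand; what a row does not reach is not made up. A row lasts 1/10 s, in which the tool goes at most 50 mm and 8.59 degrees, less where a joint would pass 70% of its speed; a pose out of reach is approached as far as the arm can. A call with a gripper value outside its range is refused whole. OPENING is the opening, from 0 (shut) to 1 (fully open), set as the call begins (- or left out, the last holds). The fingers move at their own pace and stop on an object; FORCE is the grip in N (left out, the last holds). Time passes only in rows, so rows that do not move let the fingers close. It gives the time, the measured TCP pose, the force, the opening and the grip force at its end, in the units of the state.
- robot.get_state(): the state, without advancing time (a new reading comes with each control period).
- robot.grab_frame(name): name is "scene" or "top" or "wrist"; returns a dict with "pixels" (420x560x3 uint8, red, green, blue), "depth" (420x560 float32, m along the optical axis (not along the pixel's ray), 0 where there is no reading), "K" (3x3 intrinsics, pixels), "xyz" and "orientation" of the camera in the world; the wrist camera has in their place "mount" (4x4, takes a point from camera to tool coordinates, whose origin is the TCP and whose axes are the flange's). Camera axes: x right, y down, z forward; pixel columns grow to the right and rows downward; lengths in m; the calibration is good to about 2 mm. A picture is of the moment at which its call begins: read the wrist's pose just before it.
- robot.close_job(): hands the job in; it is judged then, once.
The state is a dict: "time_s": time; "joint_pos": joint angles; "qd": joint speeds; "effort": joint torques, N m; "position": TCP position; "orientation": TCP orientation; "ft_force": force on the tool from outside, world axes, zero at the start; "moment": the same for the moment, N m; "width": finger opening in m; "grasp_force": force on a finger pad.
Only numpy, scipy, OpenCV 4.12 (cv2) and the standard library are available. Lean on these libraries where they do the work, as an engineer would, in place of code of your own. Each camera call takes 0.05 s, during which the arm holds its last target. There are 200 camera calls.

## Working session

There is one attempt and no reset: what is moved stays moved. The work goes in short steps, Python scripts to look and compute and a shell command to move; the robot and the scene stay as the last step left them, time stands still between calls to the robot, and variables do not carry over. Pictures are saved under pics/ and viewed, at most 10 in all, crops included, and the job is handed in when it is done.

```bash
mkdir -p pics; cat > h.py <<'E'
import numpy as np, cv2
from scipy.spatial.transform import Rotation as R
from workcell import robot
def grab(n):
    s=robot.get_state(); f=robot.grab_frame(n)
    if n=="wrist":
        T=np.eye(4);T[:3,:3]=R.from_rotvec(s["orientation"]).as_matrix();T[:3,3]=s["position"];T=T@np.array(f["mount"])
    else:
        T=np.eye(4);o=np.array(f["orientation"]);T[:3,:3]=o if o.shape==(3,3) else R.from_rotvec(o).as_matrix();T[:3,3]=f["xyz"]
    f["T"]=T;return f
def cloud(f):
    K=np.array(f["K"]);d=f["depth"];v,u=np.indices(d.shape)
    p=np.stack([(u-K[0,2])/K[0,0]*d,(v-K[1,2])/K[1,1]*d,d],-1)
    return p@f["T"][:3,:3].T+f["T"][:3,3]
def save(f,n): cv2.imwrite("pics/"+n,cv2.cvtColor(f["pixels"],cv2.COLOR_RGB2BGR))
E
python3 - <<'E'
from h import *
ims=[]
for n in("scene","top"):
    f=grab(n);save(f,n+".png");c=cloud(f);np.save(n+".npy",c);print(n,f["T"].round(3).tolist())
s=robot.get_state();print(s["position"],s["orientation"],s["time_s"],s["width"]);print(R.from_rotvec(s["orientation"]).as_matrix().round(3))
E
```

```text
scene [[0.649, -0.565, 0.509, -0.103], [-0.761, -0.481, 0.436, -0.484], [-0.001, -0.671, -0.742, 0.945], [0.0, 0.0, 0.0, 1.0]]
top [[-0.016, -0.985, 0.172, 0.267], [-1.0, 0.013, -0.021, 0.008], [0.019, -0.172, -0.985, 1.355], [0.0, 0.0, 0.0, 1.0]]
[0.20426511 0.61682869 0.40356244] [-5.00059783e-01 -3.10107472e+00  2.84501441e-03] 0.1 0.08566863313654637
[[-0.949  0.314 -0.001]
 [ 0.314  0.949 -0.002]
 [ 0.    -0.002 -1.   ]]
```

View pics/scene.png

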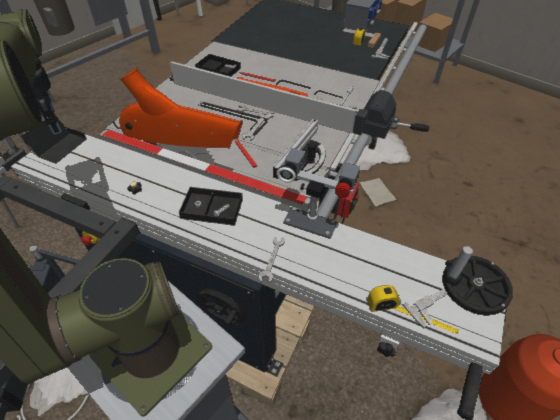

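View pics/top.png

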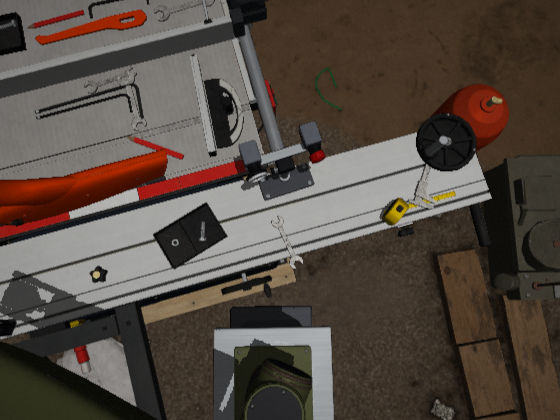

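The ring light is on the left camera (scene 287,172; top 249,152) and the red cap on the right one (scene 344,187; top 317,156). The bolt is in the tray at top (203,231), with its head towards lower image (203,238) or so. The nut is at top (176,242).

```bash
python3 - <<'E'
from h import *
t=np.load("top.npy");s=np.load("scene.npy")
for n,(u,v) in dict(bolt=(203,231),nut=(176,242),camL=(249,150),camR=(310,132),cap=(317,156),ring=(258,176),base=(288,186),spA=(278,222),spB=(297,260),tr1=(154,234),tr2=(206,204),tr3=(227,237),tr4=(175,267)).items(): print(n,t[v,u].round(3))
for n,(u,v) in dict(ring=(287,172),cap=(344,187),bolt=(221,210)).items(): print(n,s[v,u].round(3))
E
```

```text
bolt [0.411 0.186 0.017]
nut [0.383 0.263 0.004]
camL [0.592 0.051 0.192]
camR [ 0.636 -0.101  0.193]
cap [ 0.575 -0.117  0.192]
ring [0.524 0.03  0.197]
base [ 0.535 -0.051  0.016]
spA [ 0.434 -0.022  0.005]
spB [ 0.328 -0.073  0.007]
tr1 [0.403 0.318 0.031]
tr2 [0.486 0.178 0.02 ]
tr3 [ 0.395  0.122 -0.002]
tr4 [0.313 0.258 0.036]
ring [0.529 0.029 0.18 ]
cap [ 0.576 -0.124  0.186]
bolt [0.408 0.187 0.013]
```

```bash
python3 -m pendant '[[[-24,-24,0],0],[[-24,-24,0],0],[[-24,-24,0],0],[[-24,-24,0],0],[[-24,-24,0],0],[[-24,-24,0],0],[[-24,-24,0],0],[[-24,-24,0],0],[[-24,-24,0],0],[[-24,-24,0],0],[[-24,-24,0],0],[[-24,-24,0],0],[[-24,-24,0],0],[[-18,-30,0],0],[[0,0,0],0],[[0,0,0],0]]' 1
python3 - <<'E'
from h import *
f=grab("wrist");save(f,"w1.png");np.save("w1.npy",cloud(f));s=robot.get_state();print(s["position"],R.from_rotvec(s["orientation"]).as_matrix().round(3),np.array(f["mount"]).round(3),s["joint_pos"],s["ft_force"])
E
```

```text
time_s: 1.7
position: [0.4102, 0.1881, 0.4044]
orientation: [-0.503, -3.1, -0.0]
ft_force: [-0.4, -0.1, -0.3]
width: 0.0856
grasp_force: 0.0
[0.41000887 0.18867764 0.40446047] [[-0.949  0.315 -0.   ]
 [ 0.315  0.949  0.   ]
 [ 0.001  0.    -1.   ]] [[ 0.001 -0.955 -0.297  0.075]
 [ 1.     0.001  0.001 -0.   ]
 [-0.001 -0.297  0.955  0.031]
 [ 0.     0.     0.     1.   ]] [ 3.12150533e-01 -3.36455794e-01  2.07417048e+00  4.33877102e-04
  1.40424938e+00 -9.38426560e-01] [ 1.02569677  0.4212024  -0.10570943]
```

View pics/w1.png

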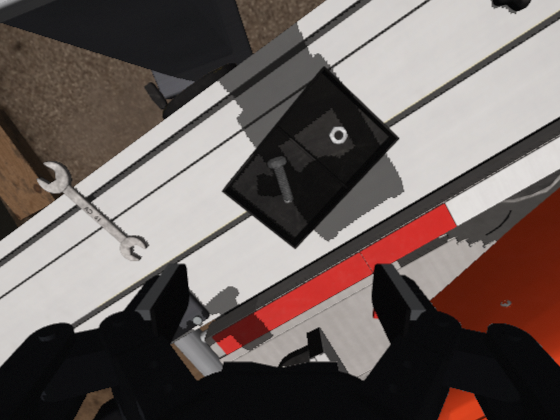

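The wrist view shows the bolt with its head at about (277,163) and shank end at (289,202), and the nut at (338,135). I'll segment the bolt with the depth data.

```bash
python3 - <<'E'
from h import *
c=np.load("w1.npy");im=cv2.imread("pics/w1.png")
for (u,v) in [(277,163),(284,182),(289,200),(338,128),(262,200),(300,246),(325,68),(224,190),(397,138)]: print(u,v,c[v,u].round(4),im[v,u])
sub=c[150:210,262:302];z=sub[...,2]
m=(z>.0075)&(z<.035)
n,l,st,ce=cv2.connectedComponentsWithStats(m.astype(np.uint8));i=1+st[1:,4].argmax();print(st)
p=sub[l==i];r=cv2.minAreaRect((p[:,:2]*1000).astype(np.float32));print(r, cv2.boxPoints(r).round(1))
mu=p[:,:2].mean(0);w,V=np.linalg.eigh(np.cov((p[:,:2]-mu).T));print(mu,V[:,1],w,np.percentile(p[:,2],[5,50,95]))
a=(p[:,:2]-mu)@V[:,1];b=(p[:,:2]-mu)@V[:,0]
for k in np.arange(-.036,.036,.006):
    q=(a>=k)&(a<k+.006)
    if q.any():print(round(k,3),q.sum(),b[q].min().round(4),b[q].max().round(4),p[q,2].max().round(4))
E
```

```text
277 163 [0.3919 0.1908 0.0214] [84 84 84]
284 182 [0.4164 0.1911 0.0145] [74 74 76]
289 200 [0.4391 0.1899 0.0139] [96 97 97]
338 128 [0.3777 0.2671 0.0119] [195 195 196]
262 200 [0.4318 0.158  0.0029] [31 31 34]
300 246 [ 5.061e-01  1.836e-01 -2.000e-04] [208 211 214]
325 68 [0.3152 0.2673 0.0301] [20 20 21]
224 190 [0.4012 0.1244 0.0264] [28 28 30]
397 138 [0.4055 0.3211 0.0306] [32 31 33]
[[   0    0   40   60 1897]
 [   5    6   26   47  503]]
((413.9443359375, 189.06842041015625), (21.499603271484375, 53.5539665222168), 89.31741333007812) [[387.  178.6]
 [440.6 178. ]
 [440.8 199.5]
 [387.3 200.1]]
[0.40956913 0.18941103] [-0.99973989  0.02280668] [1.77193742e-05 2.77001034e-04] [0.01052483 0.01482366 0.02173511]
-0.036 10 -0.0048 0.0053 0.0142
-0.03 45 -0.0054 0.0056 0.0161
-0.024 47 -0.0054 0.0062 0.0158
-0.018 41 -0.005 0.0053 0.0159
-0.012 47 -0.0054 0.0053 0.0165
-0.006 49 -0.0053 0.0059 0.0174
-0.0 47 -0.0052 0.0059 0.018
0.006 47 -0.0053 0.0059 0.0179
0.012 75 -0.0103 0.0112 0.0227
0.018 95 -0.0102 0.0108 0.0236
```

```bash
python3 -m pendant '[[[0,0,36],-0.1],[[0,0,36],-0.1],[[0,0,36],-0.104],[[-4,0,36],0],[[0,0,0],0],[[0,0,0],0],[[0,0,0],0]]' 0.32 60
python3 - <<'E'
from h import *
f=grab("wrist");c=cloud(f);s=robot.get_state();print(s["position"],R.from_rotvec(s["orientation"]).as_matrix().round(3).tolist(),s["width"])
P=s["position"]
m=(abs(c[...,0]-.414)<.04)&(abs(c[...,1]-.189)<.02)&(c[...,2]>.0075)&(c[...,2]<.03)
n,l,st,ce=cv2.connectedComponentsWithStats(m.astype(np.uint8));i=1+st[1:,4].argmax();p=c[l==i]
print(st[i],cv2.minAreaRect((p[:,:2]*1000).astype(np.float32)))
for x in np.arange(.385,.445,.006):
    q=p[(p[:,0]>=x)&(p[:,0]<x+.006)]
    if len(q):print(x.round(3),len(q),q[:,1].min().round(4),q[:,1].max().round(4),q[:,2].max().round(4))
# lens / ring from scene
f=grab("scene");c=cloud(f)
cv2.imwrite("pics/crop.png",cv2.resize(cv2.cvtColor(f["pixels"],6+36-38)[120:240,240:380],None,fx=5,fy=5,interpolation=0))
E
```

```text
time_s: 2.45
position: [0.4149, 0.1894, 0.2631]
orientation: [0.023, 3.138, 0.002]
ft_force: [0.5, 0.3, 0.2]
width: 0.0273
grasp_force: 0.0
[0.4149771  0.1892812  0.26335226] [[-1.0, 0.015, 0.004], [0.015, 1.0, 0.001], [-0.004, 0.001, -1.0]] 0.027228962765608652
[ 265  177   30   72 1259] ((414.0569152832031, 189.03564453125), (20.699703216552734, 53.98092269897461), 88.8149642944336)
0.385 250 0.1792 0.1998 0.0233
0.391 191 0.1791 0.1998 0.0228
0.397 110 0.1839 0.1948 0.0183
0.403 122 0.1837 0.1947 0.0179
0.409 118 0.1836 0.1947 0.0177
0.415 116 0.1834 0.1947 0.0173
0.421 109 0.1833 0.1946 0.0164
0.427 107 0.1832 0.1938 0.0156
0.433 104 0.183 0.1938 0.0151
0.439 32 0.183 0.1938 0.0143
```

View pics/crop.png

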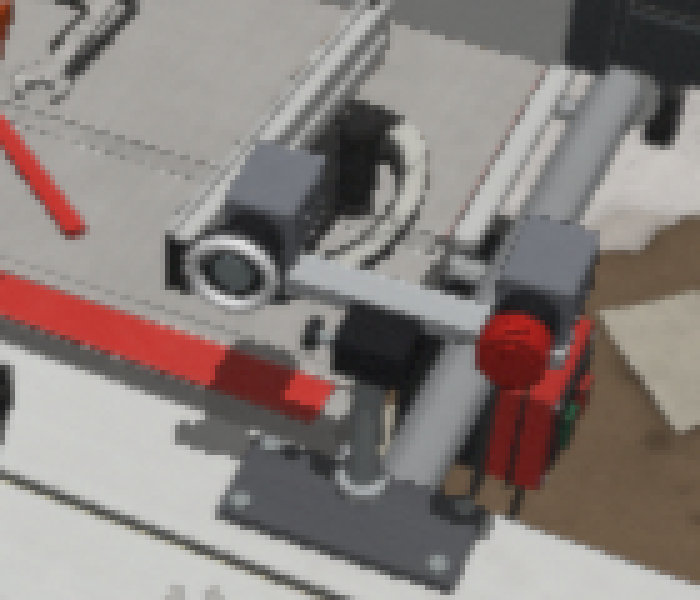

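The crop shows the ring light centre at scene (286,174) and the red cap centre at (343,190). The bolt middle is confirmed at (0.414, 0.189). I'll go down and grip.

```bash
python3 -m pendant '[[[1,0,30],0],[[0,0,30],0],[[0,0,24],0],[[0,0,0],0],[[0,0,0],0],[[0,0,0],0]]'; python3 -m pendant '[[[0,0,0],0],[[0,0,0],0],[[0,0,0],0],[[0,0,0],0],[[0,0,0],0],[[0,0,0],0],[[0,0,0],0]]' 0 60
python3 - <<'E'
from h import *
f=grab("scene");K=np.array(f["K"]);T=f["T"];L=[]
for u,v in[(286.4,174),(342.8,190.4)]:
    d=T[:3,:3]@np.linalg.inv(K)@[u,v,1];L.append(T[:3,3]+d*(.17-T[2,3])/d[2])
L=np.array(L);d=L[0]-L[1];print(L.round(4),np.linalg.norm(d),np.degrees(np.arctan2(-d[0],d[1])))
c=cloud(f)
for u0,v0,r in[(286.4,174,9),(342.8,190.4,6)]:
    v,u=np.indices(c.shape[:2]);m=(u-u0)**2+(v-v0)**2<r*r;p=c[m];p=p[abs(p-np.median(p,0)).max(1)<.03]
    g=p.mean(0);U,S,V=np.linalg.svd(p-g);n=V[2]*np.sign(V[2,0]);print(len(p),g.round(4),n.round(3),np.degrees(np.arctan2(n[1],n[0])),S[2]/len(p)**.5, (p.min(0)).round(3),p.max(0).round(3))
t=np.load("top.npy");b=(t[...,2]>.188)&(t[...,2]<.196)
n,l,st,ce=cv2.connectedComponentsWithStats(b.astype(np.uint8))
for i in range(1,n):
    if st[i,4]>60: p=t[l==i];print(st[i],ce[i],p.mean(0).round(4),cv2.minAreaRect((p[:,:2]*1000).astype(np.float32)))
E
```

```text
time_s: 3.15
position: [0.4137, 0.1888, 0.178]
orientation: [0.025, 3.14, 0.001]
ft_force: [-0.1, -0.2, -0.3]
width: 0.0274
grasp_force: 0.0
time_s: 3.85
position: [0.4135, 0.1887, 0.1776]
orientation: [0.025, 3.141, 0.0]
ft_force: [-0.8, 0.3, 6.5]
width: 0.0096
grasp_force: 58.9
[[ 0.5302  0.0325  0.17  ]
 [ 0.5786 -0.1213  0.17  ]] 0.16126797304893828 17.461703009703324
238 [0.5284 0.0306 0.1738] [ 0.914  0.406 -0.026] 23.94044850979567 0.0031310185733953847 [0.515 0.008 0.144] [0.544 0.051 0.201]
113 [ 0.5713 -0.1249  0.178 ] [ 0.862  0.471 -0.19 ] 28.650941894711316 0.0021608934313478716 [ 0.563 -0.139  0.158] [ 0.583 -0.111  0.194]
[299 121  23  25 342] [310.21345029 133.44444444] [ 0.6329 -0.1019  0.192 ] ((632.1319580078125, -102.0770492553711), (59.54902267456055, 43.90571594238281), 16.287277221679688)
[239 140  22  26 346] [249.33815029 152.56647399] [0.5853 0.0505 0.1919] ((583.97412109375, 49.92268753051758), (60.02818298339844, 43.28837966918945), 17.569021224975586)
[105 170  38  13  88] [122.96590909 175.69318182] [0.5303 0.3594 0.1924] ((532.0263061523438, 358.42340087890625), (10.196569442749023, 93.99183654785156), 15.516311645507812)
[ 53 178  53  20 159] [ 78.79874214 186.9245283 ] [0.5037 0.4649 0.1924] ((506.7934875488281, 465.2237548828125), (18.88488006591797, 132.01364135742188), 15.967425346374512)
```

```bash
python3 -m pendant '[[[0,0,-20],0],[[0,0,-40],0],[[0,0,-45],0],[[0,0,-45],0],[[0,0,0],0],[[0,0,0],0]]'
python3 - <<'E'
from h import *
f=grab("wrist");save(f,"w2.png");np.save("w2.npy",cloud(f));s=robot.get_state();print(s["width"],s["grasp_force"],s["ft_force"],s["position"])
E
```

```text
time_s: 4.5
position: [0.4132, 0.1886, 0.3278]
orientation: [0.025, 3.139, 0.001]
ft_force: [-0.0, -0.2, -2.1]
width: 0.0095
grasp_force: 59.0
0.009354341174727363 59.016207908280194 [-0.36421244  0.15295474 -1.29835395] [0.41270837 0.18843638 0.32592977]
```

View pics/w2.png

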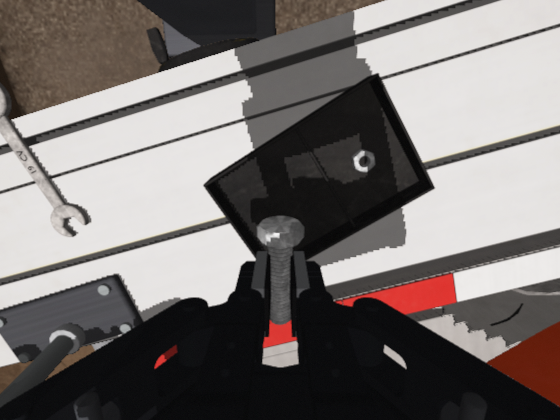

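The bolt is held: head at (281,232), shank running back between the pads to (281,320), and the nut still in the tray at (364,160). Next I measure its pose in the grip.

```bash
python3 - <<'E'
from h import *
f=grab("wrist");c=cloud(f);s=robot.get_state();Rm=R.from_rotvec(s["orientation"]).as_matrix()
print(s["position"],Rm.round(3).tolist())
t=(c-s["position"])@Rm   # tool coords
m=(abs(t[...,0])<.045)&(abs(t[...,1])<.014)&(t[...,2]>.14)&(t[...,2]<.2)
m[330:]=0
p=t[m]*1000
for x in range(-36,40,4):
    q=p[(p[:,0]>=x)&(p[:,0]<x+4)&(abs(p[:,1])<3)];r=p[(p[:,0]>=x)&(p[:,0]<x+4)]
    if len(q):print(x,len(q),"z",np.percentile(q[:,2],[5,50]).round(1),"y",r[:,1].min().round(1),r[:,1].max().round(1))
for r in range(214,330,6):print(r,(t[r,281]*1000).round(1),end=" ")
E
```

```text
[0.41245701 0.188343   0.32489256] [[-1.0, 0.016, -0.003], [0.016, 1.0, -0.001], [0.003, -0.001, -1.0]]
-32 2 z [163.4 163.9] y -0.5 0.5
-28 71 z [162.5 163.5] y -5.6 5.1
-24 81 z [161.9 163.2] y -5.1 4.5
-20 87 z [161.8 162.8] y -5.0 4.4
-16 88 z [161.4 162.5] y -5.0 4.4
-12 86 z [161.1 162.1] y -4.9 4.4
-8 96 z [160.7 161.7] y -4.9 4.4
-4 93 z [160.4 161.5] y -4.9 4.4
0 92 z [159.9 161. ] y -4.9 4.4
4 104 z [159.5 160.6] y -14.0 14.0
8 94 z [159.3 160.3] y -11.6 11.0
12 66 z [159.1 160.1] y -6.1 5.6
16 90 z [154.4 155.3] y -11.1 10.5
20 116 z [154.  154.9] y -11.1 10.5
24 244 z [154.9 162.7] y -10.5 10.4
214 [-23.3   1.1 322.6] 220 [ 25.3   0.4 168.5] 226 [ 24.8   0.4 162. ] 232 [ 24.6   0.4 155.3] 238 [ 22.    0.4 154.9] 244 [ 19.1   0.4 155.1] 250 [ 14.3   0.4 159.4] 256 [ 11.3   0.4 159.3] 262 [  7.8   0.4 160.5] 268 [  4.8   0.4 160.4] 274 [  0.9   0.4 161.6] 280 [ -1.8   0.4 160.9] 286 [ -5.2   0.4 161.3] 292 [ -8.9   0.4 162. ] 298 [-12.6   0.5 162.6] 304 [-15.7   0.5 162.2] 310 [-19.8   0.5 163.2] 316 [-22.8   0.5 162.5] 322 [-26.6   0.5 163. ] 328 [-158.2    1.4  325.5]
```

The bolt sits 5° head-up in the grip, because it lay tilted on its head. I'll level it by pressing the shank end lightly on the tray's right-hand wall with a weak grip. First I need that wall's position.

```bash
python3 - <<'E'
from h import *
for n in("w1","w2"):
    c=np.load(n+".npy");p=c[(abs(c[...,2]-.031)<.004)&(c[...,0]>.29)&(c[...,0]<.51)&(c[...,1]>.1)&(c[...,1]<.34)]
    r=cv2.minAreaRect((p[:,:2]*1000).astype(np.float32));B=cv2.boxPoints(r);print(n,len(p),r,B.round(1).tolist())
    B=B[B[:,1].argsort()];
    # right short wall: two corners with lowest (x*cos+..) along long axis
    u=np.array([.515,-.857]);q=B[(B@u).argsort()][-2:];mid=q.mean(0);print("wall",q.tolist(),mid)
    d=p[:,:2]*1000;a=d@u
    near=p[a>mid@u-8];print(len(near),near.mean(0),np.median(near[:,2]))
s=robot.get_state();print(s["position"],s["joint_pos"])
E
```

```text
w1 1338 ((403.2757263183594, 222.3486328125), (110.34266662597656, 170.48472595214844), 31.245712280273438) [[311.8999938964844, 266.6000061035156], [400.29998779296875, 120.9000015258789], [494.70001220703125, 178.10000610351562], [406.20001220703125, 323.79998779296875]]
wall [[494.6604919433594, 178.0885009765625], [400.3229675292969, 120.85272979736328]] [447.49173 149.47061]
260 [0.44468896 0.15037601 0.0295592 ] 0.029666357672953392
w2 2011 ((403.28607177734375, 222.45034790039062), (110.57645416259766, 170.38796997070312), 31.262453079223633) [[311.79998779296875, 266.6000061035156], [400.20001220703125, 120.9000015258789], [494.79998779296875, 178.3000030517578], [406.29998779296875, 324.0]]
wall [[494.7585754394531, 178.31893920898438], [400.2379455566406, 120.93429565429688]] [447.49826 149.62662]
324 [0.43114045 0.14203691 0.02950908] 0.02970535395342272
[0.41245701 0.188343   0.32489256] [ 3.09875039e-01 -2.64255527e-01  2.15469228e+00 -2.00714533e-05
  1.25423222e+00 -1.24509417e+00]
```

```bash
python3 -m pendant '[[[-22,-17,0],0],[[0,0,16],0.144],[[0,0,16],0.144],[[0,0,16],0.144],[[0,0,16],0.144],[[0,0,16],0.144],[[0,0,16],0.144],[[0,0,14],0.146],[[0,0,0],0],[[0,0,0],0],[[0,0,0],0],[[0,0,0],0]]' 0 25
python3 - <<'E'
from h import *
s=robot.get_state();print(s["position"],R.from_rotvec(s["orientation"]).as_matrix().round(4).tolist(),s["ft_force"],s["grasp_force"])
E
```

```text
time_s: 5.8
position: [0.4352, 0.1713, 0.2174]
orientation: [1.539, 2.737, 0.001]
ft_force: [-0.6, 0.6, -1.3]
width: 0.0093
grasp_force: 59.0
[0.4351668  0.17131631 0.21742655] [[-0.5194, 0.8545, 0.0013], [0.8545, 0.5194, 0.0003], [-0.0004, 0.0012, -1.0]] [-0.61914099  0.62525421 -1.33726294] 59.02834646869451
```

```bash
python3 -m pendant '[[[0,0,6],0],[[0,0,4],0],[[0,0,1],0],[[0,0,1],0],[[0,0,0],0],[[0,0,0],0]]'; python3 -m pendant '[[[0,0,1],0],[[0,0,0],0],[[0,0,0],0]]';python3 -m pendant '[[[0,0,1],0],[[0,0,0],0],[[0,0,0],0]]'
```

```text
time_s: 6.4
position: [0.435, 0.1713, 0.205]
orientation: [1.541, 2.737, 0.0]
ft_force: [-1.3, -0.1, 1.8]
width: 0.0092
grasp_force: 59.3
time_s: 6.7
position: [0.4351, 0.1713, 0.2044]
orientation: [1.542, 2.737, 0.0]
ft_force: [-2.3, -0.5, 6.1]
width: 0.0094
grasp_force: 59.8
time_s: 7.0
position: [0.4353, 0.1714, 0.204]
orientation: [1.542, 2.737, 0.001]
ft_force: [-5.2, -0.4, 10.0]
width: 0.0094
grasp_force: 60.2
```

```bash
python3 -m pendant '[[[0,0,0],0],[[0,0,0],0],[[0,0,0],0]]' 0.03 25; python3 -m pendant '[[[0,0,1],0],[[0,0,0],0],[[0,0,0],0]]';python3 -m pendant '[[[0,0,1],0],[[0,0,0],0],[[0,0,0],0]]'
python3 - <<'E'
from h import *
f=grab("wrist");c=cloud(f);s=robot.get_state();Rm=R.from_rotvec(s["orientation"]).as_matrix()
t=(c-s["position"])@Rm;q=t[(abs(t[...,1])<.003)&(t[...,0]>-.024)&(t[...,0]<.014)&(t[...,2]>.15)&(t[...,2]<.166)]*1000
a=np.polyfit(q[:,0],q[:,2],1);print(len(q),np.degrees(np.arctan(a)),a)
E
```

```text
time_s: 7.3
position: [0.4353, 0.1714, 0.204]
orientation: [1.542, 2.737, 0.001]
ft_force: [-4.2, -0.2, 9.6]
width: 0.009
grasp_force: 60.2
time_s: 7.6
position: [0.4354, 0.1715, 0.2036]
orientation: [1.542, 2.737, 0.001]
ft_force: [-6.2, 0.2, 13.1]
width: 0.0087
grasp_force: 60.7
time_s: 7.9
position: [0.4355, 0.1716, 0.2031]
orientation: [-1.542, -2.737, -0.001]
ft_force: [-7.2, -0.6, 16.1]
width: 0.0093
grasp_force: 61.1
883 [-2.0536084  89.64700301] [-3.58575845e-02  1.62310318e+02]
```

```bash
python3 -m pendant '[[[0,0,1],0],[[0,0,1],0],[[0,0,0],0],[[0,0,0],0]]'
cat > tilt.py <<'E'
from h import *
f=grab("wrist");c=cloud(f);s=robot.get_state();Rm=R.from_rotvec(s["orientation"]).as_matrix()
print(s["position"],s["ft_force"])
t=(c-s["position"])@Rm;m=(abs(t[...,1])<.003)&(t[...,0]>-.024)&(t[...,0]<.014)&(t[...,2]>.15)&(t[...,2]<.168);q=t[m]*1000
a=np.polyfit(q[:,0],q[:,2],1);print(len(q),np.degrees(np.arctan(a[0])),a)
h=t[(abs(t[...,1])<.012)&(t[...,0]>.012)&(t[...,0]<.045)&(t[...,2]>.15)&(t[...,2]<.18)]*1000
print("head x,y range",np.percentile(h[:,0],[1,99]),np.percentile(h[:,1],[1,99]),"ztop",np.percentile(h[:,2],3),"tip x",np.percentile((t[(abs(t[...,1])<.003)&(t[...,0]>-.04)&(t[...,0]<-.015)&(t[...,2]>.15)&(t[...,2]<.17)]*1000)[:,0],1))
E
python3 tilt.py
```

```text
time_s: 8.35
position: [0.4356, 0.1718, 0.2015]
orientation: [-1.542, -2.737, -0.001]
ft_force: [-9.9, 1.1, 18.7]
width: 0.0094
grasp_force: 61.9
[0.43557073 0.17184261 0.20146371] [-9.74787153  0.51188716 19.25333031]
927 0.9907947325701273 [1.72943542e-02 1.62136285e+02]
head x,y range [12.27416991 26.42728891] [-9.62875228 10.61628803] ztop 157.40246032458566 tip x -26.711259945095485
```

```bash
python3 -m pendant '[[[0,0,-10],0],[[0,0,-30],0],[[0,0,-40],0],[[0,0,-40],0],[[0,0,-25],0],[[0,0,0],0],[[0,0,0],0],[[0,0,0],0]]' 0 70;python3 tilt.py
```

```text
time_s: 9.2
position: [0.4343, 0.171, 0.3416]
orientation: [-1.54, -2.735, 0.004]
ft_force: [0.1, -0.2, -0.8]
width: 0.0088
grasp_force: 68.8
[0.43424088 0.17103654 0.34139388] [ 0.09018443 -0.77262833 -0.695944  ]
864 -1.4134854036784257 [-2.46749802e-02  1.62039740e+02]
head x,y range [12.28611779 26.33623476] [-9.90203522 10.6479404 ] ztop 156.23512422963248 tip x -27.021214833989625
```

The bolt is now level to about 1.4°. Next I carry it to the lens and turn the head towards it.

```bash
python3 -m pendant '[[[-28.6,-17.4,0],0],[[-28.6,-17.4,0],0],[[-28.6,-17.4,0],0],[[-28.6,-17.4,0],0],[[-28.6,-17.4,0],0],[[0,0,0],0.14],[[0,0,0],0.14],[[0,0,0],0.14],[[0,0,0],0.14],[[0,0,0],0.14],[[0,0,0],0.14],[[0,0,0],0.14],[[0,0,0],0.14],[[0,0,0],0.14],[[0,0,0],0.14],[[0,0,0],0.14],[[0,0,0],0.14],[[0,0,4],0.134],[[0,0,0],0],[[0,0,0],0]]'
python3 -m pendant '[[[0,0,0],0],[[0,0,0],0],[[0,0,0],0]]';python3 tilt.py
python3 - <<'E'
from h import *
s=robot.get_state();Rm=R.from_rotvec(s["orientation"]).as_matrix();print(Rm.round(4).tolist(),np.degrees(np.arctan2(Rm[1,0],Rm[0,0])))
f=grab("wrist");save(f,"w3.png");np.save("w3.npy",cloud(f))
g=grab("scene");np.save("s3.npy",cloud(g));cv2.imwrite("pics/s3.png",cv2.resize(g["pixels"][120:240,220:360,::-1],None,fx=5,fy=5,interpolation=0))
E
```

```text
time_s: 11.25
position: [0.4343, 0.0039, 0.3384]
orientation: [-3.105, -0.476, 0.004]
ft_force: [0.0, 0.3, -0.5]
width: 0.0088
grasp_force: 68.8
time_s: 11.55
position: [0.4346, 0.0038, 0.3398]
orientation: [3.106, 0.473, 0.0]
ft_force: [-0.4, -0.8, -0.7]
width: 0.009
grasp_force: 68.8
[0.43461457 0.003841   0.33982856] [ 0.17597245 -0.65243474  0.55673382]
864 -1.520807586375739 [-2.65493350e-02  1.62324728e+02]
head x,y range [12.03844158 27.65727638] [-9.9338756  10.71103044] ztop 156.17739263668528 tip x -26.039471158574536
[[0.9547, 0.2977, 0.0002], [0.2977, -0.9547, -0.0], [0.0002, 0.0001, -1.0]] 17.321189009227876
```

View pics/w3.png

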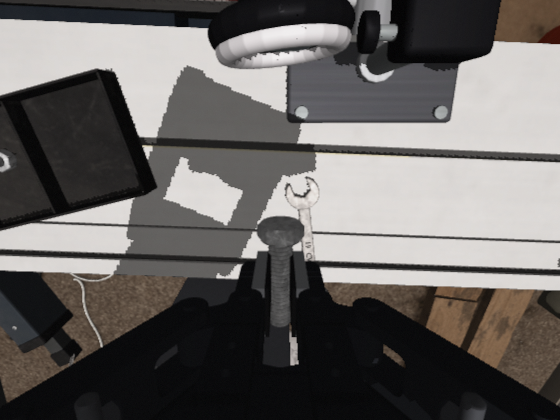

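View pics/s3.png

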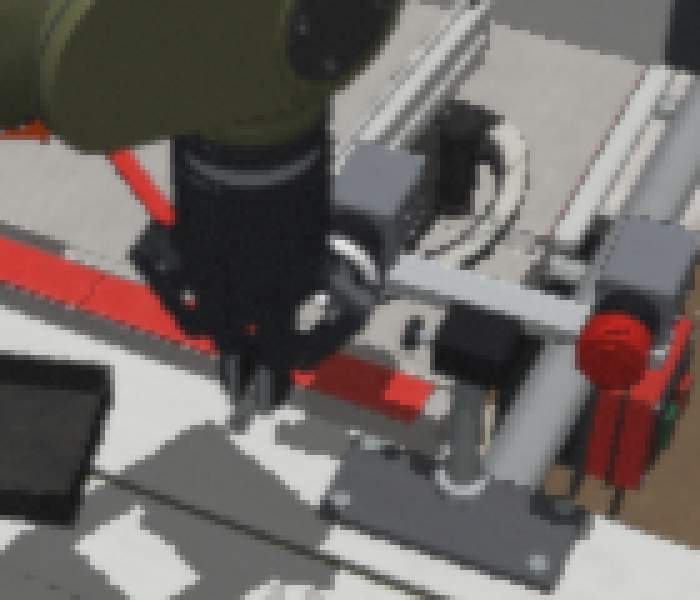

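In the wrist view the bolt (column 281) is in line with the ring (columns 210–354, centre 282). The scene crop shows nothing touching the stand. One check of the ring in tool coordinates.

```bash
python3 - <<'E'
from h import *
c=np.load("w3.npy");s=robot.get_state();Rm=R.from_rotvec(s["orientation"]).as_matrix()
t=(c-s["position"])@Rm*1000
im=cv2.imread("pics/w3.png")
m=np.zeros(t.shape[:2],bool);m[0:72,205:358]=1
m&=(t[...,2]>130)&(t[...,2]<205)&(t[...,0]>70)
p=t[m];print(len(p),np.percentile(p,[.5,50,99.5],axis=0).round(1))
w=m&(im.min(2)>110);q=t[w];print("white",len(q),np.percentile(q,[.5,50,99.5],axis=0).round(1))
for z in range(135,205,8):
    k=p[(p[:,2]>=z)&(p[:,2]<z+8)]
    if len(k):print(z,len(k),"x",np.percentile(k[:,0],[1,50]).round(1),"y",k[:,1].min().round(1),k[:,1].max().round(1))
E
```

```text
8567 [[ 9.360e+01 -2.530e+01  1.406e+02]
 [ 1.011e+02 -1.000e-01  1.473e+02]
 [ 1.106e+02  2.640e+01  1.903e+02]]
white 3767 [[ 94.1 -24.  142.3]
 [ 98.7   1.1 148.9]
 [103.9  25.7 191. ]]
135 1269 x [ 98.6 105.1] y -12.4 13.2
143 4284 x [ 95.1 101.5] y -20.8 21.8
151 1173 x [ 93.9 101.2] y -25.6 26.5
159 304 x [93.4 99.6] y -26.9 28.0
167 220 x [93.3 99.4] y -27.2 27.5
175 422 x [93.7 99. ] y -19.5 23.8
183 874 x [94.4 98.6] y -16.0 19.1
191 21 x [95.8 96.3] y -2.8 8.9
```

```bash
python3 - <<'E'
from h import *
d=np.array([.9547,.2977,0]);l=np.array([-.2977,.9547,0])
c=np.load("scene.npy");o=np.array([.4346,.0038,0])
a=(c-o)@d*1000;b=(c-o)@l*1000
print("along");print(a[162:187:1,276:298:2].round(0).astype(int))
print("cap");print(a[184:199:2,336:352:2].round(0).astype(int))
t=np.load("top.npy");print("top ring",[( ((t[v,u]-o)@d*1000).round(1),(t[v,u,2]*1000).round()) for u in (254,256,258) for v in (166,170,172,174,176,178)])
E
```

```text
along
[[ 254  261  274  263  274  132  132  133  132  134  132]
 [-659  265  257  258  274  134  129  127  131  134  133]
 [ 250  263  252  259  273  127  122  126  126  132  135]
 [ 252  244  247  103  103  103  117  120  123  131  132]
 [ 252  238  100   99  101  100  103  107  123  126  133]
 [ 244  237   98   99   96   97  101  103  106  124  130]
 [ 232   99   96   94   94   94   97  102  104  120  128]
 [ 230   97   92   93   93   94   95   98  101  106  130]
 [ 234   94   91   93   99   97   95   96  100  103  131]
 [ 233   94   94  101   97   98  101   92   96  101  135]
 [ 231   93   97   97   96   98  100  100   98  101  106]
 [ 230   94  100   98   96   95  100  100   96   95  103]
 [ 229   91   97  100   98   98   98   98   98   99  105]
 [ 230   91   96   99   97   97   97   96  107   96  102]
 [ 230   90   93  101   99   98   95   98  101   97  107]
 [ 233  233   93   98   96   96   98   98  105   98  107]
 [ 233  232   92   94   99   99   99  103   98   99  251]
 [ 230  233   91   92   98   98  101   97   93   98  251]
 [ 228  232  232   95   96   96   97   97   97  25
[... 727 characters left out ...]
(122.6), np.float64(188.0)), (np.float64(114.3), np.float64(182.0)), (np.float64(106.4), np.float64(196.0)), (np.float64(101.6), np.float64(195.0)), (np.float64(96.6), np.float64(197.0)), (np.float64(92.3), np.float64(195.0)), (np.float64(122.1), np.float64(184.0)), (np.float64(111.6), np.float64(187.0)), (np.float64(104.2), np.float64(199.0)), (np.float64(99.1), np.float64(200.0)), (np.float64(94.1), np.float64(201.0)), (np.float64(96.0), np.float64(170.0)), (np.float64(120.2), np.float64(185.0)), (np.float64(108.1), np.float64(196.0)), (np.float64(101.0), np.float64(206.0)), (np.float64(98.3), np.float64(197.0)), (np.float64(93.5), np.float64(197.0)), (np.float64(96.2), np.float64(162.0))]
```

The lens face is about 98 mm from the bolt middle, and the bolt is about 2 mm too high. I'll trim both and hand in.

```bash
python3 -m pendant '[[[-1,0,1],0],[[-1,0,1],0],[[0,0,0],0],[[0,0,0],0],[[0,0,0],0],[[0,0,0],0],[[0,0,0],0]]' && python3 tilt.py
```

```text
time_s: 12.4
position: [0.4327, 0.0033, 0.3378]
orientation: [-3.106, -0.472, -0.0]
ft_force: [0.6, -0.2, -1.3]
width: 0.0088
grasp_force: 68.8
[0.43269543 0.00324872 0.33777605] [-0.74356435 -0.68836822 -0.25768935]
870 -1.3804137276700996 [-2.40974273e-02  1.62341987e+02]
head x,y range [12.0309454  27.62029763] [-9.95822466 10.65920724] ztop 156.27130193103073 tip x -26.013724794814074
```

```bash
python3 -c "
from workcell import robot
print(robot.close_job())"
```

```text
the job is handed in; nothing more can be done
None
```

The bolt is held still about 10 cm in front of the ring-light (left) camera's lens, head pointing at it, centred to about 1–2 mm and level to about 1.4°; the nut stayed in the tray, and the job is handed in (no verdict was returned).

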